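# Lock the gel pot onto the gel warmer

## Robot

A 6-joint arm with a two-finger parallel gripper is mounted at the origin on the work surface. World frame = base frame: x ahead of the robot, y to its left, z up, the work surface at z = 0. Lengths are in m, angles in rad, forces in N, time in s.
With the tool pointing down it reaches from about 0.375 to 0.9 m from the base axis. Payload 3.1 kg.
Tool frame: the origin (TCP) lies between the finger pads; the fingertips stand robot.finger_overhang ahead of it and the grasp point (between the pads) lies 3 mm ahead of it (robot.finger_overhang is the distance from the TCP to the fingertips, in m); z points along the fingers, y is the line along which they close (so a half turn about z gives the same grasp; the last joint's range is limited). The gripper opens to 87 mm and grips with 3 to 60 N. Pads are 19 mm wide; open, the fingers measure 117 mm over their backs; the gripper's body (75 mm by 190 mm) begins 51 mm behind the grasp point.
Start: joints at [-1.454, 0.527, 1.433, -0, 1.181, -0.178], TCP at [0.182, -0.598, 0.245] pointing down, gripper open.
Joint ranges: [-3.08, 3.08], [-0.75, 2.2], [0.22, 2.44], [-1.43, 4.57], [0, 2.65], [-2.85, 2.85]. Speed limits (rad/s): [2.79, 2.79, 3.14, 3.14, 3.14, 3.14].

## Interface

Orientations are given as a unit quaternion [x, y, z, w].
In Python, from rig import get_obs, vision, hand_in, nets, robot gives the robot as it stands.
- The arm moves only by the tool apply_moves, never from a script. Its argument "series" is a list of rows, each an object with "offset": the shift along the world's x, y, z in cm, a list of three; "rot": the turn, a rotation vector about the world's x, y, z in degrees, a list of three. A call has 1 to 20 rows; each row is the pose to reach, as a shift and turn from the pose commanded when the call began; what a row does not reach only later rows make up. A row lasts 1/10 s, in which the tool goes at most 50 mm and 8.59 degrees, less where a joint would pass 70% of its speed; a pose out of reach is approached as far as the arm can. A call with a gripper value outside its range is refused whole. "hand" is the opening, from 0 (shut) to 1 (fully open), set as the call begins (left out, the last holds). The fingers move at their own pace and stop on an object; "newtons" is the grip in N (left out, the last holds). Time passes only in rows, so rows that repeat a pose let the fingers close. It gives the time, the measured TCP pose, the force, the opening and the grip force at its end, in the units of the state.
- get_obs(): the state, without advancing time (a new reading comes with each control period).
- vision.camera(name): name is "scene" or "side" or "wrist"; returns the picture (420x560x3 uint8, red, green, blue); there is no depth.
- vision.calibration(name): a dict with "K" (3x3 intrinsics, pixels), "R" (3x3) and "t" (3): a world point X has camera coordinates R X + t. Camera axes: x right, y down, z forward; pixel columns grow to the right and rows downward; lengths in m; the calibration is good to about 2 mm. A picture is of the moment at which its call begins: read the wrist's pose just before it. calibration takes no time and is no camera call; for the wrist camera it gives the pose at the moment of the call.
- hand_in(): hands the job in; it is judged then, once.
Trained networks look in the newest picture that a camera, given by its name, has taken for a name from the list of things; names that differ only in an ending like _2 or _b are one class to them, and where a whole thing is asked for, a point or a joint stands for the part that bears it (a point fixed in the world has none). Each returns a list of dicts, best first, with "conf" (0 to 1); they miss things now and then, are a little off and sometimes report something else, mostly with a low value. They report only what shows in the picture. A call takes as long as a camera call.
- nets.search_frame(camera, query): "centre" ([x, y, z] in m, in world coordinates, good to about 4 mm: the middle of the surface that is visible of it).
- nets.spot_point(camera, query): "centre" ([x, y, z] in m, in world coordinates, good to about 4 mm: a listed point, or the origin of a listed thing).
The state is a dict: "time": time; "q": joint angles; "joint_velocities": joint speeds; "joint_torque": joint torques, N m; "position": TCP position; "tool_rot": TCP orientation; "ft_force": force on the tool from outside, world axes, zero at the start; "moment": the same for the moment, N m; "grip_width": finger opening in m; "grip_force": force on a finger pad.
Only numpy, scipy, OpenCV 4.12 (cv2) and the standard library are available. Lean on these libraries where they do the work, as an engineer would, in place of code of your own. Each camera call takes 0.05 s, during which the arm holds its last target. There are 200 camera calls.

## Task

Get the gel warmer on the treatment desk ready: take the pink tape roll off its sprung plate and stand it flat in the empty place of the green tray, the one with the white paper disc. Then fit the blue gel pot: with its two yellow lugs over the two green-marked gaps press it straight down until the sprung plate is fully depressed, turn it a quarter turn clockwise (seen from above) so that it locks under the rim, and let go. Leave the red pot, the lotion bottle, the massage roller and the oximeter standing where they are.

Things in the scene. Friction and masses are not known exactly. Their poses are not given: they have to be found in the camera images.
- warmer: gel warmer, fixed on the desk: white base 150 x 150 x 18 mm (black display on its -x side) with a white ring, outside diameter 104, inside 94 mm, its top 38 mm above the desk. Origin: centre of the underside, on the ring's axis; z up; x runs through the two gaps in the rim.
- rim (a point): centre of the ring, level with the rim's top, 38 mm above the desk. The dark grey rim reaches inward from the ring to a bore of diameter 66 mm; it is 6 mm thick (underside 32 mm above the desk). Under it a lug slides clockwise, seen from above, to a stop 90 degrees from its gap; other stops prevent turning anticlockwise.
- gap (a point): middle of the gap in the rim on the warmer's +x side, 40 mm from the axis, 38 mm above the desk; a like gap lies on the -x side. Each is 28 mm wide at the bore, wider outward, and has a green bar outside it on the base.
- plate (a joint): the sprung steel plate (diameter 54 mm) in the middle of the warmer: 0 = up (its top 31 mm above the desk), 0.010 m = fully depressed (21 mm). Spring: 6 N to start moving, 13 N fully down, less the weight of what stands on it. A locked pot leaves it at about 0.006.
- gel_pot: blue closed gel pot, upright in the tray, 0.3 kg: body diameter 54, height 92 mm, white lid diameter 49 up to 104 mm. At its foot two yellow lugs along its +x and -x reach 41 mm from its axis, 16 mm wide, 7 mm tall from the underside; a yellow lid stripe lies along x. Half a turn makes no difference. Origin: centre of underside, z up. Locked: underside 25 mm above the desk.
- red_pot: a red pot of the same shape in another place of the tray; a bystander
- tape: pink roll of tape standing on end on the warmer's plate: tube of outside diameter 52 mm, bore 26 mm, height 50 mm, about 0.06 kg. Origin: centre of its underside, z along its axis.
- tray: green tray, fixed, 280 x 96 mm, walls and two dividers 4 mm thick and 22 mm tall, floor 4 mm thick. Origin: centre of the underside, x along its length. Its three places, 88 mm square inside, lie in a row at x = -92, 0 and +92 mm.
- liner: white paper disc, diameter 72 mm, 1 mm thick, lying on the tray's floor in the empty place. Origin: its centre; marks where the tape roll goes.
- lotion: white and green lotion bottle, 170 mm tall, diameter 56 mm, upright on the desk between warmer and tray; a bystander. Origin: centre of the underside.
- roller: massage roller: steel ball in a black cup, diameter 66 mm, 65 mm tall; a bystander. Origin: centre of the underside.
- oximeter: finger oximeter, pink and white, 58 x 34 x 30 mm; a bystander. Origin: centre of the underside.

How it is judged:
By the outcome, as a careful person would: the job done as asked, in the order asked, and still so for the second after the job is handed in, with the robot touching nothing.
It also fails if it takes over 67 s, if anything falls off the work surface, if the arm or the gripper's body presses on something with over 40 N, if the wrist force passes 120 N, or if a joint passes its speed limit or range.

## Working session

There is one attempt and no reset: what is moved stays moved. The work goes in short steps, Python scripts to look and compute and a tool call to move; the robot and the scene stay as the last step left them, time stands still between calls to the robot, and variables do not carry over. Pictures are saved under pics/ and viewed, at most 10 in all, crops included, and the job is handed in when it is done.

Besides the shell and the picture viewer there is one more tool, called after "Request:" as a command line: name --argument value ..., lists and objects as JSON in quotes. apply_moves: Moves the arm, as the interface text tells. Its arguments: {"type":"object","properties":{"series":{"type":"array"},"hand":{"type":"number"},"newtons":{"type":"number"}},"required":["series"]}

```bash
mkdir -p pics
cat > h.py <<'E'
from rig import get_obs, vision, hand_in, nets, robot
import numpy as np, cv2
def save(cam,n):
    im=vision.camera(cam); cv2.imwrite('pics/'+n+'.png',im[:,:,::-1]); return im
def ray(cam,u,v,z,c=None):
    c=c or vision.calibration(cam); K,R,t=[np.array(c[k]) for k in 'KRt']
    d=R.T@np.linalg.inv(K)@np.array([u,v,1.]); o=-R.T@t
    return o+d*(z-o[2])/d[2]
def proj(cam,X,c=None):
    c=c or vision.calibration(cam); K,R,t=[np.array(c[k]) for k in 'KRt']
    p=K@(R@np.array(X)+t); return p[:2]/p[2]
E
python3 - <<'E'
from h import *
np.set_printoptions(precision=4,suppress=True)
print(robot.finger_overhang, get_obs())
a=save('scene','s1');b=save('side','d1')
cv2.imwrite('pics/w1.png',save('wrist','w0')[:,:,::-1])
for cam in ['scene','side','wrist']:
    for q in ['rim','gap','gel_pot','red_pot','tape','tray','liner','lotion','roller','oximeter']:
        r=nets.spot_point(cam,q)
        print(cam,q,[(np.round(x['centre'],3).tolist(),round(x['conf'],2)) for x in r[:3]])
E
```

```text
0.022 {'time': 0.0, 'q': array([-1.4545,  0.5285,  1.4339, -0.    ,  1.1814, -0.1785]), 'joint_velocities': array([-0.0022, -0.0007,  0.0001, -0.0025,  0.0011,  0.0009]), 'joint_torque': array([ -0.0009, -44.0039, -17.6589,   0.0633,   0.0581,  -0.0001]), 'position': array([ 0.1815, -0.5973,  0.2436]), 'tool_rot': array([ 0.9892,  0.1469,  0.    , -0.0011]), 'ft_force': array([ 1.2161, -0.1361, -0.0596]), 'moment': array([ 0.0337, -0.0107,  0.061 ]), 'grip_force': 0.0, 'grip_width': 0.08690482746816945}
scene rim [([0.515, -0.228, 0.036], 0.77)]
scene gap [([0.557, -0.224, 0.038], 0.68)]
scene gel_pot [([0.424, 0.26, 0.002], 0.69)]
scene red_pot [([0.52, 0.254, 0.006], 0.94)]
scene tape [([0.515, -0.235, 0.032], 0.57)]
scene tray [([0.518, 0.258, -0.001], 0.63)]
scene liner [([0.61, 0.255, 0.004], 0.78), ([0.392, -0.003, -0.0], 0.68)]
scene lotion [([0.512, -0.01, -0.001], 0.57)]
scene roller [([0.395, -0.001, -0.001], 0.88)]
scene oximeter [([0.698, -0.029, -0.001], 0.64)]
side rim [([0.514, -0.232, 0.039], 0.81)]
side gap [([0.555, -0.226, 0.039], 0.76)]
side gel_pot [([0.424, 0.263, 0.005], 0.97), ([0.552, -0.224, 0.037], 0.74)]
side red_pot [([0.518, 0.254, 0.003], 0.88)]
side tape [([0.519, -0.233, 0.032], 0.64)]
side tray [([0.52, 0.261, -0.001], 0.67)]
side liner [([0.609, 0.255, 0.001], 0.69), ([0.516, -0.232, -0.003], 0.66)]
side lotion [([0.515, -0.008, -0.001], 0.71)]
side roller [([0.386, 0.006, 0.002], 0.84)]
side oximeter [([0.691, -0.03, 0.001], 0.7)]
wrist rim []
wrist gap []
wrist gel_pot []
wrist red_pot []
wrist tape []
wrist tray []
wrist liner []
wrist lotion []
wrist roller []
wrist oximeter []
```

View pics/s1.png

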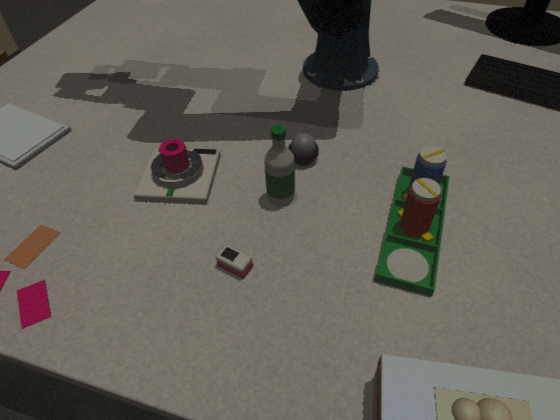

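View pics/d1.png

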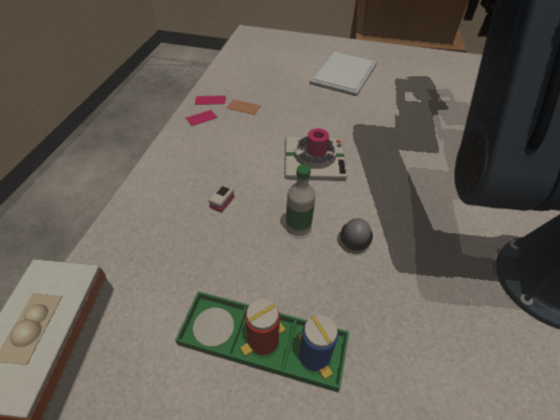

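The scene picture shows the warmer with the tape at about (175,158), its green gap bar at (170,192). The gel pot is at (430,165), red pot at (420,210), and the liner at (407,265). The networks' positions agree with this, so I'm moving above the tape.

Request:
apply_moves --series '[{"offset":[15,16.5,0],"rot":[0,0,-8]},{"offset":[33,36.5,0],"rot":[0,0,-17]},{"offset":[33,36.5,0],"rot":[0,0,-17]},{"offset":[33,36.5,0],"rot":[0,0,-17]},{"offset":[33,36.5,0],"rot":[0,0,-17]},{"offset":[33,36.5,0],"rot":[0,0,-17]},{"offset":[33,36.5,0],"rot":[0,0,-17]},{"offset":[33,36.5,0],"rot":[0,0,-17]},{"offset":[33,36.5,0],"rot":[0,0,-17]},{"offset":[33,36.5,0],"rot":[0,0,-17]},{"offset":[33,36.5,0],"rot":[0,0,-17]},{"offset":[33,36.5,0],"rot":[0,0,-17]},{"offset":[33,36.5,0],"rot":[0,0,-17]}]' --hand 1

```text
time: 2.95
position: [0.511, -0.2338, 0.2445]
tool_rot: [1.0, -0.001, -0.0, 0.0]
ft_force: [-0.1, 0.1, -0.1]
grip_width: 0.0868
grip_force: 0.0
```

Run:
```python
from h import *
np.set_printoptions(precision=4,suppress=True)
o=get_obs();print(o['time'],o['position'],o['tool_rot'],o['q'],o['ft_force'])
a=save('wrist','w2'); c=vision.calibration('wrist'); print(-np.array(c['R']).T@c['t'])
for q in ['rim','gap','tape','warmer']:
    r=[x for _ in range(3) for x in nets.spot_point('wrist',q)]
    print(q,[(np.round(x['centre'],4).tolist(),round(x['conf'],2)) for x in r])
```

```text
2.95 [ 0.511  -0.2338  0.2445] [ 1.     -0.0013 -0.0003  0.0001] [-0.6276  0.4428  1.5927 -0.0006  1.1064  0.9461] [-0.0749  0.079  -0.0746]
[ 0.5797 -0.2351  0.3847]
rim [([0.5162, -0.2334, 0.0372], 0.72), ([0.5162, -0.2334, 0.0372], 0.72), ([0.5162, -0.2334, 0.0372], 0.72)]
gap [([0.5558, -0.2205, 0.0433], 0.94), ([0.5558, -0.2205, 0.0433], 0.94), ([0.5558, -0.2205, 0.0433], 0.94)]
tape [([0.5159, -0.2369, 0.0313], 0.95), ([0.5159, -0.2369, 0.0313], 0.95), ([0.5159, -0.2369, 0.0313], 0.95)]
warmer [([0.517, -0.2344, -0.0018], 0.71), ([0.517, -0.2344, -0.0018], 0.71), ([0.517, -0.2344, -0.0018], 0.71)]
```

View pics/w2.png

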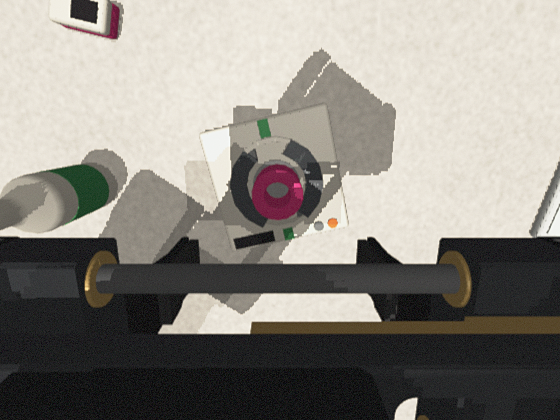

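The wrist picture shows the tape's top at (277,188), the green bars at (264,128) and (289,233), and base corners at (200,135), (325,105) and (350,222). I'll now refine the warmer's axis and yaw and the tape's centre from these pixels.

Run:
```python
from h import *
np.set_printoptions(precision=4,suppress=True)
im=cv2.imread('pics/w2.png'); hsv=cv2.cvtColor(im,cv2.COLOR_BGR2HSV)
g=cv2.inRange(hsv,(45,90,40),(85,255,255)); g[:,:180]=0
n,l,s,ce=cv2.connectedComponentsWithStats(g)
B=[]
for i in range(1,n):
    if s[i][4]>20: P=ray('wrist',*ce[i],.018); print(s[i],ce[i],P); B.append(P)
print('mid',(B[0]+B[1])/2,'yaw',np.degrees(np.arctan2(*(B[0]-B[1])[[1,0]])), np.linalg.norm(B[0]-B[1]))
for p in [(200,135),(325,105),(350,222),(222,250)]: print(ray('wrist',*p,.018))
p=cv2.inRange(hsv,(150,100,60),(179,255,255)); p[:100]=0;p[:,:180]=0;p[240:]=0
c=max(cv2.findContours(p,0,2)[0],key=cv2.contourArea); e=cv2.minEnclosingCircle(c); print(e,cv2.boundingRect(c))
# fit: project tape silhouette bounding box to compare
from scipy.optimize import minimize
cal=vision.calibration('wrist'); a=np.linspace(0,2*np.pi,90)
def bb(x):
    q=np.array([proj('wrist',[x[0]+.026*np.cos(t),x[1]+.026*np.sin(t),z],cal) for t in a for z in (.031,.081)]); return np.r_[q.min(0),q.max(0)]
x,y,w,h=cv2.boundingRect(c)
r=minimize(lambda v:sum((bb(v)-[x-.5,y-.5,x+w-.5,y+h-.5])**2),[.516,-.235],method='Nelder-Mead');print('tape',r.x,r.fun,bb(r.x))
```

```text
[257 119  14  19 166] [263.506  127.9398] [ 0.5786 -0.2178  0.018 ]
[284 228  10  12  92] [288.1522 233.413 ] [ 0.4528 -0.2466  0.018 ]
mid [ 0.5157 -0.2322  0.018 ] yaw 12.877725321883435 0.1290971227771648
[ 0.5709 -0.1455  0.018 ]
[ 0.6032 -0.2864  0.018 ]
[ 0.4674 -0.3219  0.018 ]
[ 0.431  -0.1641  0.018 ]
((276.5, 191.8207550048828), 27.849746704101562) (252, 164, 52, 56)
tape [ 0.5148 -0.2336] 1.1094006260819138 [251.1706 162.8183 303.8253 220.156 ]
```

Request:
apply_moves --series '[{"offset":[0.4,0,-5],"rot":[0,0,0]},{"offset":[0.4,0,-9],"rot":[0,0,0]},{"offset":[0.4,0,-13],"rot":[0,0,0]},{"offset":[0.4,0,-16],"rot":[0,0,0]},{"offset":[0.4,0,-17],"rot":[0,0,0]},{"offset":[0.4,0,-17],"rot":[0,0,0]},{"offset":[0.4,0,-17],"rot":[0,0,0]}]'

```text
time: 4.3
position: [0.5165, -0.2336, 0.0756]
tool_rot: [1.0, -0.001, 0.001, 0.001]
ft_force: [-0.6, 1.0, -0.2]
grip_width: 0.0866
grip_force: 0.0
```

Request:
apply_moves --series '[{"offset":[0,0,0],"rot":[0,0,0]},{"offset":[0,0,0],"rot":[0,0,0]},{"offset":[0,0,0],"rot":[0,0,0]},{"offset":[0,0,0],"rot":[0,0,0]},{"offset":[0,0,0],"rot":[0,0,0]},{"offset":[0,0,0],"rot":[0,0,0]}]' --hand 0.5 --newtons 12

```text
time: 4.9
position: [0.5157, -0.2331, 0.0747]
tool_rot: [1.0, -0.001, 0.0, 0.0]
ft_force: [0.8, 0.0, 1.4]
grip_width: 0.0504
grip_force: 12.0
```

Request:
apply_moves --series '[{"offset":[0,0,3],"rot":[0,0,0]},{"offset":[0,0,7],"rot":[0,0,0]},{"offset":[0,0,12],"rot":[0,0,0]},{"offset":[1,2,16],"rot":[0,0,0]},{"offset":[2,5,19],"rot":[0,0,0]},{"offset":[3,9,20],"rot":[0,0,0]},{"offset":[4,13,20],"rot":[0,0,0]},{"offset":[5,17,20],"rot":[0,0,0]},{"offset":[6,21,20],"rot":[0,0,0]},{"offset":[7,25,20],"rot":[0,0,0]},{"offset":[8,29,20],"rot":[0,0,0]},{"offset":[9,33,20],"rot":[0,0,0]},{"offset":[9,37,20],"rot":[0,0,0]},{"offset":[9,41,18],"rot":[0,0,0]},{"offset":[9,45,16],"rot":[0,0,0]},{"offset":[9,48,14],"rot":[0,0,0]},{"offset":[9,48.5,14],"rot":[0,0,0]},{"offset":[9,48.5,14],"rot":[0,0,0]},{"offset":[9,48.5,14],"rot":[0,0,0]}]'

```text
time: 6.8
position: [0.6062, 0.2511, 0.2152]
tool_rot: [1.0, -0.001, 0.001, 0.0]
ft_force: [0.3, 0.2, 0.6]
grip_width: 0.0505
grip_force: 12.0
```

Run:
```python
from h import *
np.set_printoptions(precision=4,suppress=True)
o=get_obs();print(o['time'],o['position'],o['tool_rot'],o['q'],o['ft_force'],o['grip_width'])
a=save('wrist','w3')
for cam in ['wrist','scene']:
  if cam=='scene': vision.camera('scene')
  for q in ['liner','tape','gel_pot','tray']:
    r=nets.spot_point(cam,q)
    print(cam,q,[(np.round(x['centre'],4).tolist(),round(x['conf'],2)) for x in r])
```

```text
6.8 [0.6062 0.2511 0.2152] [ 1.     -0.0012  0.0006  0.0002] [ 0.2231  0.6009  1.3791 -0.0008  1.1606  1.7966] [0.2809 0.2464 0.6003] 0.050542376266623334
wrist liner [([0.6078, 0.2547, 0.0033], 0.56)]
wrist tape [([0.6056, 0.2484, 0.1683], 0.6)]
wrist gel_pot []
wrist tray [([0.6961, -0.0342, -0.0028], 0.39)]
scene liner [([0.6069, 0.2561, 0.0017], 0.74)]
scene tape [([0.6067, 0.246, 0.1705], 0.98)]
scene gel_pot [([0.5553, -0.2211, 0.0415], 0.19)]
scene tray [([0.5179, 0.2554, 0.0014], 0.84)]
```

View pics/w3.png

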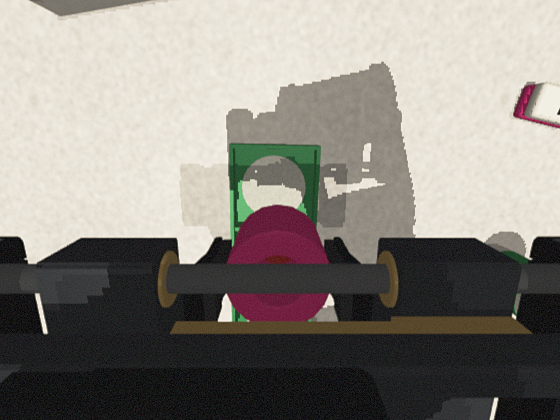

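The picture shows the tape held upright. The tray's end edge runs from (230,145) to (320,146), and the liner is at (272,185).

Run:
```python
from h import *
for p in [(230,145),(320,146),(234,230)]: print(ray('wrist',*p,.022).round(4))
im=cv2.imread('pics/w3.png')
print(ray('wrist',272.5,155.5,.005).round(4)) # liner top
c=vision.calibration('side')
```

```text
[0.6558 0.3005 0.022 ]
[0.6547 0.2069 0.022 ]
[0.5628 0.2998 0.022 ]
[0.6434 0.2566 0.005 ]
```

Request:
apply_moves --series '[{"offset":[0.2,0.3,-4],"rot":[0,0,0]},{"offset":[0.2,0.3,-8],"rot":[0,0,0]},{"offset":[0.2,0.3,-12],"rot":[0,0,0]},{"offset":[0.2,0.3,-14.5],"rot":[0,0,0]},{"offset":[0.2,0.3,-15.7],"rot":[0,0,0]},{"offset":[0.2,0.3,-16.2],"rot":[0,0,0]},{"offset":[0.2,0.3,-16.4],"rot":[0,0,0]},{"offset":[0.2,0.3,-16.5],"rot":[0,0,0]},{"offset":[0.2,0.3,-16.5],"rot":[0,0,0]}]'

```text
time: 8.2
position: [0.6086, 0.2553, 0.051]
tool_rot: [1.0, -0.001, 0.001, -0.0]
ft_force: [0.1, -0.9, -0.7]
grip_width: 0.0505
grip_force: 12.0
```

Request:
apply_moves --series '[{"offset":[0,0,-0.1],"rot":[0,0,0]},{"offset":[0,0,-0.2],"rot":[0,0,0]},{"offset":[0,0,-0.2],"rot":[0,0,0]}]'

```text
time: 8.5
position: [0.6077, 0.255, 0.0478]
tool_rot: [1.0, -0.001, 0.0, -0.0]
ft_force: [-0.3, -0.5, -0.8]
grip_width: 0.0506
grip_force: 12.0
```

Request:
apply_moves --series '[{"offset":[0,0,0],"rot":[0,0,0]},{"offset":[0,0,0],"rot":[0,0,0]},{"offset":[0,0,0],"rot":[0,0,0]}]' --hand 0.85

```text
time: 8.8
position: [0.6077, 0.255, 0.0476]
tool_rot: [1.0, -0.001, 0.0, -0.0]
ft_force: [0.2, 0.5, -0.0]
grip_width: 0.0668
grip_force: 0.0
```

Request:
apply_moves --series '[{"offset":[0,0,2],"rot":[0,0,0]},{"offset":[0,0,6],"rot":[0,0,0]},{"offset":[0,0,11],"rot":[0,0,0]},{"offset":[0,0,16],"rot":[0,0,0]},{"offset":[0,0,20],"rot":[0,0,0]},{"offset":[-4,0,23],"rot":[0,0,0]},{"offset":[-9,0,23],"rot":[0,0,0]},{"offset":[-14,0,23],"rot":[0,0,0]},{"offset":[-19,0,23],"rot":[0,0,0]},{"offset":[-21,0.5,23],"rot":[0,0,0]},{"offset":[-21,0.5,23],"rot":[0,0,0]},{"offset":[-21,0.5,23],"rot":[0,0,0]},{"offset":[-21,0.5,23],"rot":[0,0,0]}]' --hand 1

```text
time: 10.1
position: [0.3994, 0.2601, 0.2779]
tool_rot: [1.0, -0.001, 0.001, -0.0]
ft_force: [0.3, 0.2, -0.1]
grip_width: 0.0871
grip_force: 0.0
```

Run:
```python
from h import *
np.set_printoptions(precision=4,suppress=True)
o=get_obs();print(o['time'],o['position'],o['tool_rot'],o['q'],o['ft_force'],o['grip_width'])
W=save('wrist','w4')
S=save('scene','s4');D=save('side','d4')
for cam in ['wrist','scene','side']:
  for q in ['gel_pot','tape','liner']:
    r=nets.spot_point(cam,q)
    print(cam,q,[(np.round(x['centre'],4).tolist(),round(x['conf'],2)) for x in r])
for cam,im in [('wrist',W),('scene',cv2.imread('pics/s1.png')[:,:,::-1]),('side',cv2.imread('pics/d1.png')[:,:,::-1])]:
    hsv=cv2.cvtColor(np.ascontiguousarray(im),cv2.COLOR_RGB2HSV)
    m=cv2.inRange(hsv,(20,120,90),(34,255,255)); n,l,s,ce=cv2.connectedComponentsWithStats(m)
    for i in range(1,n):
        if s[i][4]>15:
            ys,xs=np.nonzero(l==i); P=np.array([ray(cam,x,y,.108)[:2] for x,y in zip(xs,ys)])
            w,v=np.linalg.eigh(np.cov(P.T)); print(cam,s[i],'c',P.mean(0),'ang',np.degrees(np.arctan2(v[1,1],v[0,1]))%180,'len',np.sqrt(12*w))
cv2.imwrite('pics/c4.png',np.vstack([cv2.resize(W[:,:,::-1],(400,300)),cv2.resize(D[200:420,150:400,::-1],(400,300))]))
```

```text
10.1 [0.3994 0.2601 0.2779] [ 1.     -0.0012  0.001  -0.0002] [ 0.3424  0.2825  1.753  -0.0003  1.104   1.9157] [ 0.302   0.1917 -0.056 ] 0.08714353144192159
wrist gel_pot [([0.4243, 0.2612, 0.0052], 0.62)]
wrist tape []
wrist liner []
scene gel_pot [([0.4264, 0.2619, 0.0012], 0.9)]
scene tape [([0.6058, 0.2517, 0.0024], 0.78)]
scene liner [([0.6102, 0.2586, 0.001], 0.56)]
side gel_pot [([0.4254, 0.2622, 0.0041], 0.62)]
side tape [([0.6074, 0.2577, 0.0086], 0.67), ([0.5136, -0.0106, -0.0005], 0.39)]
side liner [([0.6145, 0.256, 0.0081], 0.96), ([0.5209, 0.2539, 0.002], 0.17)]
wrist [260  51  41  41 316] c [0.515  0.2569] ang 47.974091456913754 len [0.0053 0.0467]
wrist [291  96  18  18 170] c [0.4856 0.2385] ang 131.1873982458256 len [0.0111 0.0128]
wrist [288 134  17  18 155] c [0.4513 0.2414] ang 45.34319926066521 len [0.0113 0.0128]
wrist [259 154  37  35 267] c [0.4235 0.2605] ang 133.00364242563646 len [0.0057 0.0461]
scene [423 149  21  10  58] c [0.4266 0.2606] ang 133.36226947325218 len [0.0064 0.047 ]
scene [417 179  20  17  73] c [0.5181 0.2572] ang 47.83562899950632 len [0.0064 0.0454]
scene [398 209   5   7  21] c [0.5874 0.2224] ang 177.316844506889 len [0.0069 0.0118]
scene [422 232  12   8  55] c [0.6252 0.2682] ang 131.64161431032835 len [0.0122 0.0136]
side [249 304  26  17  83] c [0.518  0.2576] ang 48.149336575317776 len [0.0046 0.0451]
side [312 316  19  27  98] c [0.4254 0.2614] ang 133.09414016251145 len [0.005  0.0453]
side [279 323   6  10  41] c [0.483  0.2748] ang 103.47788218621456 len [0.0077 0.0128]
side [240 343  13  13  93] c [0.5245 0.3175] ang 135.3308733297496 len [0.0128 0.015 ]
side [320 366  13  13 102] c [0.4086 0.3205] ang 57.223544791809445 len [0.0129 0.0145]
```

View pics/c4.png

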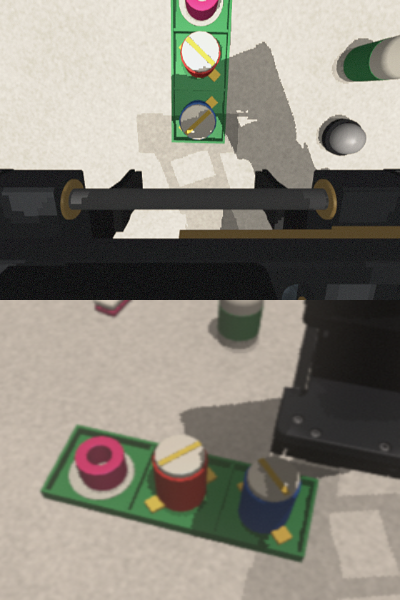

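The picture shows the tape flat on the disc. The gel pot's lid stripe lies at 133° and its centre at (0.425, 0.261). The pot has to turn +60° to match the warmer's 13° yaw.

Request:
apply_moves --series '[{"offset":[2.5,0.1,-4],"rot":[0,0,0]},{"offset":[2.5,0.1,-8],"rot":[0,0,0]},{"offset":[2.5,0.1,-12],"rot":[0,0,0]},{"offset":[2.5,0.1,-16],"rot":[0,0,0]},{"offset":[2.5,0.1,-19],"rot":[0,0,0]},{"offset":[2.5,0.1,-20.3],"rot":[0,0,0]},{"offset":[2.5,0.1,-20.3],"rot":[0,0,0]},{"offset":[2.5,0.1,-20.3],"rot":[0,0,0]}]'

```text
time: 11.5
position: [0.4229, 0.2611, 0.0747]
tool_rot: [1.0, -0.001, 0.0, -0.0]
ft_force: [0.7, 0.5, -0.4]
grip_width: 0.0869
grip_force: 0.0
```

Request:
apply_moves --series '[{"offset":[0,0,0],"rot":[0,0,0]},{"offset":[0,0,0],"rot":[0,0,0]},{"offset":[0,0,0],"rot":[0,0,0]},{"offset":[0,0,0],"rot":[0,0,0]},{"offset":[0,0,0],"rot":[0,0,0]},{"offset":[0,0,0],"rot":[0,0,0]}]' --hand 0.4 --newtons 40

```text
time: 12.1
position: [0.4228, 0.2611, 0.0748]
tool_rot: [1.0, -0.001, 0.0, -0.0]
ft_force: [-0.9, 1.3, 3.4]
grip_width: 0.0534
grip_force: 40.0
```

Request:
apply_moves --series '[{"offset":[0,0,1.5],"rot":[0,0,0]},{"offset":[0,0,5],"rot":[0,0,0]},{"offset":[0,0,9],"rot":[0,0,0]},{"offset":[0,0,13],"rot":[0,0,0]},{"offset":[0.5,-1,17],"rot":[0,0,0]},{"offset":[1,-4,20],"rot":[0,0,4]},{"offset":[1.5,-8,21.5],"rot":[0,0,9]},{"offset":[2,-12,22],"rot":[0,0,14]},{"offset":[3,-16,22],"rot":[0,0,19]},{"offset":[4,-20,22],"rot":[0,0,24]},{"offset":[4.5,-24,22],"rot":[0,0,29]},{"offset":[5,-28,22],"rot":[0,0,34]},{"offset":[6,-32,22],"rot":[0,0,39]},{"offset":[7,-36,22],"rot":[0,0,44]},{"offset":[8,-40,22],"rot":[0,0,49]},{"offset":[8.5,-44,20],"rot":[0,0,54]},{"offset":[9,-47.5,16],"rot":[0,0,58]},{"offset":[9.2,-49.4,12],"rot":[0,0,60]},{"offset":[9.2,-49.4,9],"rot":[0,0,60]},{"offset":[9.2,-49.4,8],"rot":[0,0,60]}]'

```text
time: 14.1
position: [0.5115, -0.2319, 0.1501]
tool_rot: [0.867, 0.498, -0.002, -0.005]
ft_force: [-0.7, 0.3, -2.6]
grip_width: 0.0535
grip_force: 40.0
```

Run:
```python
from h import *
np.set_printoptions(precision=4,suppress=True)
o=get_obs();print(o['time'],o['position'],o['tool_rot'],o['q'],o['ft_force'],o['grip_width'])
W=save('wrist','w5');S=save('scene','s5');D=save('side','d5')
for cam in ['wrist','scene','side']:
  for q in ['gel_pot','rim','gap']:
    r=nets.spot_point(cam,q)
    print(cam,q,[(np.round(x['centre'],4).tolist(),round(x['conf'],2)) for x in r])
a=cv2.resize(S[100:240,110:270,::-1],(400,350));b=cv2.resize(D[80:220,240:400,::-1],(400,350))
cv2.imwrite('pics/c5.png',cv2.resize(np.hstack([a,b]),(800,350)))
cv2.imwrite('pics/w5.png',W[:,:,::-1])
```

```text
14.1 [ 0.5115 -0.2319  0.1501] [ 0.8669  0.4984 -0.0021 -0.0047] [-0.6246  0.5744  1.6732  0.      0.9043 -0.0974] [-0.734   0.306  -2.6189] 0.05346016854173941
wrist gel_pot [([0.5118, -0.2279, 0.0786], 0.62)]
wrist rim []
wrist gap [([0.5572, -0.2198, 0.0431], 0.64)]
scene gel_pot [([0.5129, -0.2301, 0.0787], 0.72)]
scene rim [([0.5155, -0.2344, 0.0331], 0.86)]
scene gap [([0.5564, -0.2213, 0.0376], 0.88)]
side gel_pot [([0.5154, -0.2272, 0.084], 0.92)]
side rim [([0.515, -0.2317, 0.0361], 0.97)]
side gap [([0.5575, -0.2245, 0.0376], 0.93)]
```

View pics/c5.png

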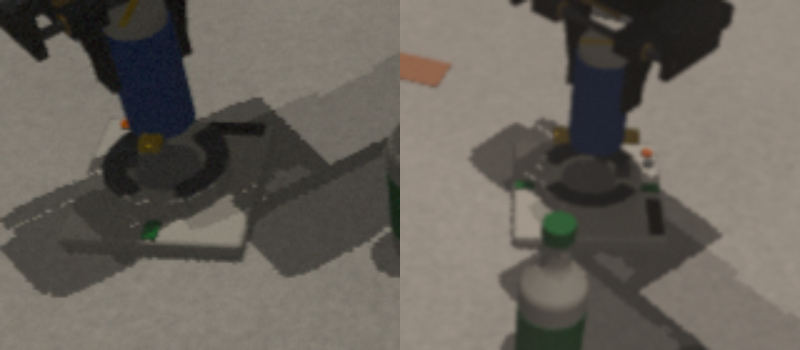

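View pics/w5.png

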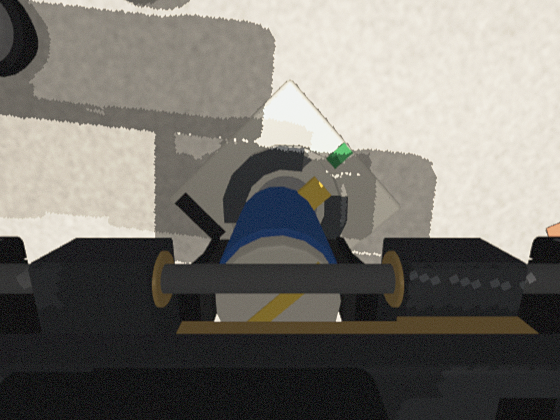

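The pot hangs above the ring with its lug at (314,192), nearly in line with the green bar at (341,154). I'll check the angle and offset in numbers.

Run:
```python
from h import *
np.set_printoptions(precision=4,suppress=True)
o=get_obs();print(o['time'],o['position'],o['tool_rot'])
zb=o['position'][2]-.071
for cam,f in [('wrist','w5'),('scene','s5'),('side','d5')]:
    im=cv2.imread(f'pics/{f}.png'); hsv=cv2.cvtColor(im,cv2.COLOR_BGR2HSV)
    m=cv2.inRange(hsv,(18,120,60),(34,255,255)); n,l,s,ce=cv2.connectedComponentsWithStats(m)
    for i in range(1,n):
        if s[i][4]>12 and (cam=='wrist' or (110<ce[i][0]<400 and 80<ce[i][1]<240)):
            ys,xs=np.nonzero(l==i)
            out=[]
            for z in (zb+.104,zb+.005):
                P=np.array([ray(cam,x,y,z)[:2] for x,y in zip(xs,ys)]);w,v=np.linalg.eigh(np.cov(P.T))
                out+=[P.mean(0),np.degrees(np.arctan2(v[1,1],v[0,1]))%180,np.sqrt(12*w)]
            print(cam,s[i],*out)
```

```text
14.7 [ 0.5149 -0.233   0.1553] [0.8664 0.4993 0.0003 0.0006]
wrist [298 177  33  33 553] [ 0.549  -0.1994] 104.81394951828327 [0.0077 0.009 ] [ 0.549  -0.2231] 104.81394951828344 [0.0148 0.0174]
wrist [152 251  22  56 495] [ 0.4832 -0.1999] 50.573376160771694 [0.0062 0.0247] [ 0.4223 -0.224 ] 50.57337616077168 [0.012  0.0475]Traceback (most recent call last):
  File "<stdin>", line 13, in <module>
  File "h.py", line 6, in ray
    c=c or vision.calibration(cam); K,R,t=[np.array(c[k]) for k in 'KRt']
           ~~~~~~~~~~~~~~~~~~^^^^^
ValueError: time passes only in moves, steps and waits
```

Request:
apply_moves --series '[{"offset":[0,-0.1,-1],"rot":[0,0,0]},{"offset":[0,-0.1,-2],"rot":[0,0,0]},{"offset":[0,-0.1,-3],"rot":[0,0,0]},{"offset":[0,-0.1,-3.8],"rot":[0,0,0]},{"offset":[0,-0.1,-4.4],"rot":[0,0,0]},{"offset":[0,-0.1,-4.8],"rot":[0,0,0]},{"offset":[0,-0.1,-5],"rot":[0,0,0]},{"offset":[0,-0.1,-5],"rot":[0,0,0]},{"offset":[0,-0.1,-5],"rot":[0,0,0]},{"offset":[0,-0.1,-5],"rot":[0,0,0]}]' --newtons 58

```text
time: 15.7
position: [0.5149, -0.2342, 0.105]
tool_rot: [0.866, 0.499, 0.0, 0.0]
ft_force: [-0.3, -0.4, -3.8]
grip_width: 0.0532
grip_force: 58.0
```

Request:
apply_moves --series '[{"offset":[0,0,-0.3],"rot":[0,0,0]},{"offset":[0,0,-0.5],"rot":[0,0,0]},{"offset":[0,0,-0.7],"rot":[0,0,0]},{"offset":[0,0,-0.9],"rot":[0,0,0]},{"offset":[0,0,-1.1],"rot":[0,0,0]},{"offset":[0,0,-1.3],"rot":[0,0,0]},{"offset":[0,0,-1.3],"rot":[0,0,0]},{"offset":[0,0,-1.3],"rot":[0,0,0]},{"offset":[0,0,-1.3],"rot":[0,0,0]}]'

```text
time: 16.6
position: [0.5151, -0.2344, 0.0928]
tool_rot: [0.866, 0.499, 0.0, 0.001]
ft_force: [-0.2, 0.7, 8.7]
grip_width: 0.0532
grip_force: 58.0
```

Request:
apply_moves --series '[{"offset":[0,0,-0.1],"rot":[0,0,0]},{"offset":[0,0,-0.15],"rot":[0,0,0]},{"offset":[0,0,-0.15],"rot":[0,0,0]},{"offset":[0,0,-0.15],"rot":[0,0,0]}]'

```text
time: 17.0
position: [0.5151, -0.2343, 0.0918]
tool_rot: [0.866, 0.499, 0.0, 0.001]
ft_force: [-2.2, 0.6, 11.8]
grip_width: 0.0529
grip_force: 58.0
```

Request:
apply_moves --series '[{"offset":[0,0,-0.05],"rot":[0,0,-3]},{"offset":[0,0,-0.05],"rot":[0,0,-9]},{"offset":[0,0,-0.05],"rot":[0,0,-15]},{"offset":[0,0.1,-0.05],"rot":[0,0,-21]},{"offset":[0,0.1,-0.05],"rot":[0,0,-27]},{"offset":[0,0.1,-0.05],"rot":[0,0,-33]},{"offset":[0,0.1,-0.05],"rot":[0,0,-39]},{"offset":[0,0.1,-0.05],"rot":[0,0,-45]},{"offset":[0,0.2,-0.05],"rot":[0,0,-51]},{"offset":[0,0.2,-0.05],"rot":[0,0,-57]},{"offset":[0,0.2,-0.05],"rot":[0,0,-63]},{"offset":[-0.1,0.2,-0.05],"rot":[0,0,-69]},{"offset":[-0.1,0.2,-0.05],"rot":[0,0,-75]},{"offset":[-0.1,0.3,-0.05],"rot":[0,0,-80]},{"offset":[-0.1,0.3,-0.05],"rot":[0,0,-84]},{"offset":[-0.1,0.3,-0.05],"rot":[0,0,-87]},{"offset":[-0.1,0.3,-0.05],"rot":[0,0,-89]},{"offset":[-0.1,0.3,-0.05],"rot":[0,0,-90]},{"offset":[-0.1,0.3,-0.05],"rot":[0,0,-90]},{"offset":[-0.1,0.3,-0.05],"rot":[0,0,-90]}]'

```text
time: 19.0
position: [0.5154, -0.2325, 0.0918]
tool_rot: [0.966, -0.259, 0.003, 0.001]
ft_force: [-0.7, 0.0, 12.0]
grip_width: 0.0537
grip_force: 58.0
```

Run:
```python
from h import *
np.set_printoptions(precision=4,suppress=True)
o=get_obs();print(o['time'],o['position'],o['tool_rot'],o['ft_force'],o['moment'],o['grip_width'],o['q'])
W=save('wrist','w6');D=save('side','d6');S=save('scene','s6')
a=cv2.resize(W[:,:,::-1],(400,300));b=cv2.resize(S[100:220,110:270,::-1],(400,300))
cv2.imwrite('pics/c6.png',np.hstack([a,b]))
```

```text
19.0 [ 0.5154 -0.2325  0.0918] [ 0.9658 -0.2595  0.0027  0.0012] [-0.7153  0.0032 12.0063] [0.0557 0.1961 0.0918] 0.05372092209152751 [-0.6212  0.666   1.7091 -0.0006  0.7607  1.475 ]
```

View pics/c6.png

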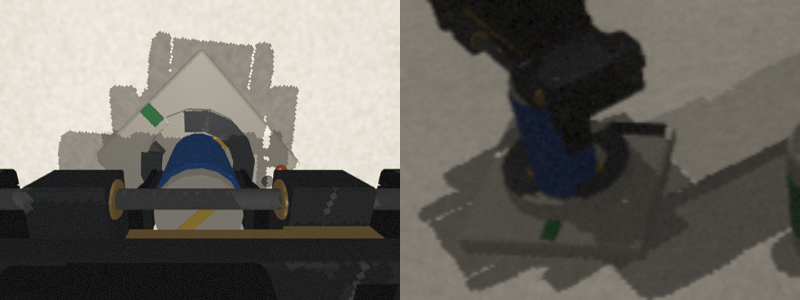

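The pot has turned with the gripper and its lugs are under the rim, 90° from the green bar. I'll nudge it a few degrees further to find the stop.

Request:
apply_moves --series '[{"offset":[0,0,0],"rot":[0,0,-1]},{"offset":[0,0,0],"rot":[0,0,-2]},{"offset":[0,0,0],"rot":[0,0,-3]},{"offset":[0,0,0],"rot":[0,0,-3]}]'

```text
time: 19.55
position: [0.5147, -0.2324, 0.0918]
tool_rot: [0.96, -0.281, 0.002, 0.002]
ft_force: [-1.3, 0.7, 13.7]
grip_width: 0.0529
grip_force: 58.0
```

Run:
```python
from h import *
o=get_obs();print(o['time'],o['position'],o['tool_rot'],o['ft_force'],o['moment'],o['q'])
```

```text
19.55 [ 0.51469699 -0.23238669  0.09181031] [ 0.95976593 -0.28078837  0.00170794  0.00208071] [-1.26019595  0.69254132 13.70790721] [0.22510603 0.32772671 1.58935591] [-0.62051083  0.66576422  1.70965228 -0.00406183  0.7615836   1.52245177]
```

The vertical moment of 1.6 N m shows the stop is reached. Next I relieve the twist, let the spring lift the pot against the rim, and release.

Request:
apply_moves --series '[{"offset":[0,0,0.1],"rot":[0,0,1.5]},{"offset":[0,0,0.2],"rot":[0,0,1.5]},{"offset":[0,0,0.3],"rot":[0,0,1.5]},{"offset":[0,0,0.4],"rot":[0,0,1.5]},{"offset":[0,0,0.4],"rot":[0,0,1.5]},{"offset":[0,0,0.4],"rot":[0,0,1.5]}]'

```text
time: 20.15
position: [0.5147, -0.2324, 0.095]
tool_rot: [0.962, -0.272, 0.002, 0.001]
ft_force: [-0.7, -1.1, 6.7]
grip_width: 0.0531
grip_force: 58.0
```

Request:
apply_moves --series '[{"offset":[0,0,0],"rot":[0,0,0]},{"offset":[0,0,0],"rot":[0,0,0]},{"offset":[0,0,0],"rot":[0,0,0]},{"offset":[0,0,0],"rot":[0,0,0]},{"offset":[0,0,0],"rot":[0,0,0]}]' --hand 1

```text
time: 20.65
position: [0.5135, -0.2308, 0.0933]
tool_rot: [0.962, -0.272, -0.0, -0.0]
ft_force: [-0.1, -0.4, 0.3]
grip_width: 0.0833
grip_force: 0.0
```

Request:
apply_moves --series '[{"offset":[0,0,2],"rot":[0,0,0]},{"offset":[0,0,5],"rot":[0,0,0]},{"offset":[0,0,9],"rot":[0,0,0]},{"offset":[0,0,13],"rot":[0,0,0]},{"offset":[-2,0,16],"rot":[0,0,0]},{"offset":[-5,0,16],"rot":[0,0,0]},{"offset":[-5,0,16],"rot":[0,0,0]},{"offset":[-5,0,16],"rot":[0,0,0]},{"offset":[-5,0,16],"rot":[0,0,0]}]'

```text
time: 21.55
position: [0.4642, -0.2312, 0.2532]
tool_rot: [0.962, -0.272, 0.0, -0.0]
ft_force: [0.4, 0.5, -0.0]
grip_width: 0.087
grip_force: 0.0
```

Run:
```python
from h import *
np.set_printoptions(precision=4,suppress=True)
o=get_obs();print(o['time'],o['position'],o['ft_force'])
W=save('wrist','w7');D=save('side','d7');S=save('scene','s7')
for cam in ['wrist','scene','side']:
  for q in ['gel_pot','tape']:
    r=nets.spot_point(cam,q)
    print(cam,q,[(np.round(x['centre'],4).tolist(),round(x['conf'],2)) for x in r])
cals={k:vision.calibration(k) for k in ('wrist','scene','side')}
for cam,im in [('wrist',W),('scene',S),('side',D)]:
    hsv=cv2.cvtColor(np.ascontiguousarray(im),cv2.COLOR_RGB2HSV)
    m=cv2.inRange(hsv,(20,110,60),(34,255,255)); n,l,s,ce=cv2.connectedComponentsWithStats(m)
    for i in range(1,n):
        if s[i][4]>25:
            ys,xs=np.nonzero(l==i); P=np.array([ray(cam,x,y,.129,cals[cam])[:2] for x,y in zip(xs,ys)])
            w,v=np.linalg.eigh(np.cov(P.T)); print(cam,s[i],'c',P.mean(0),'ang',np.degrees(np.arctan2(v[1,1],v[0,1]))%180,'len',np.sqrt(12*w))
a=cv2.resize(W[:,:,::-1],(400,300));b=cv2.resize(S[:,:,::-1],(400,300));c=cv2.resize(D[80:220,240:400,::-1],(400,300));d=cv2.resize(S[100:220,110:270,::-1],(400,300))
cv2.imwrite('pics/c7.png',np.vstack([np.hstack([a,b]),np.hstack([c,d])]))
```

```text
21.55 [ 0.4642 -0.2312  0.2532] [ 0.3699  0.5149 -0.0392]
wrist gel_pot [([0.5121, -0.2329, 0.0256], 0.64)]
wrist tape []
scene gel_pot [([0.52, -0.2327, 0.025], 0.93), ([0.5186, -0.2283, 0.0382], 0.37)]
scene tape [([0.6104, 0.2551, 0.0058], 0.85)]
side gel_pot [([0.5195, -0.2322, 0.0275], 0.89)]
side tape [([0.6076, 0.258, 0.0047], 0.88), ([0.5193, -0.2321, 0.0366], 0.51)]
wrist [268 123  12  13  57] c [ 0.522 -0.264] ang 12.508693885971695 len [0.0033 0.0118]
wrist [226 133  44  43 393] c [ 0.5166 -0.2347] ang 101.37997176650441 len [0.0058 0.0461]
wrist [ 93 251  11  12  39] c [ 0.5102 -0.0698] ang 106.65840541495169 len [0.0068 0.0113]
wrist [450 251  21  31 149] c [ 0.3302 -0.3459] ang 0.7039610881450074 len [0.0081 0.0342]
wrist [102 252  15  12  51] c [ 0.5038 -0.0762] ang 59.86765157574331 len [0.0103 0.0114]
wrist [440 253  12  11  49] c [ 0.3439 -0.3375] ang 8.454300863222556 len [0.0082 0.0098]
wrist [ 86 260  15  23  97] c [ 0.501  -0.0545] ang 126.49441554481199 len [0.0085 0.0229]
wrist [ 85 282  13  22  85] c [ 0.4861 -0.0404] ang 135.07663217146433 len [0.01   0.0199
[... 1090 characters left out ...]
451 324  16  10  44] c [ 0.2684 -0.3174] ang 36.93936452499463 len [0.0084 0.0161]
scene [154 126  23   4  58] c [ 0.5177 -0.2344] ang 101.0750945916537 len [0.0077 0.0479]
scene [417 178  20  18  75] c [0.5403 0.2544] ang 47.664879648253034 len [0.0063 0.0441]
scene [397 209   7   7  28] c [0.6077 0.2214] ang 169.313302246467 len [0.0078 0.0135]
scene [422 232  12   9  64] c [0.6441 0.2651] ang 141.08543104082906 len [0.0127 0.0139]
side [249 304  26  17  98] c [0.5146 0.267 ] ang 48.029712196821954 len [0.0053 0.0428]
side [279 323   6  12  44] c [0.4813 0.2845] ang 99.85943306916063 len [0.0074 0.0134]
side [240 343  13  13  99] c [0.521  0.3252] ang 141.78096562115374 len [0.0126 0.0149]
```

View pics/c7.png

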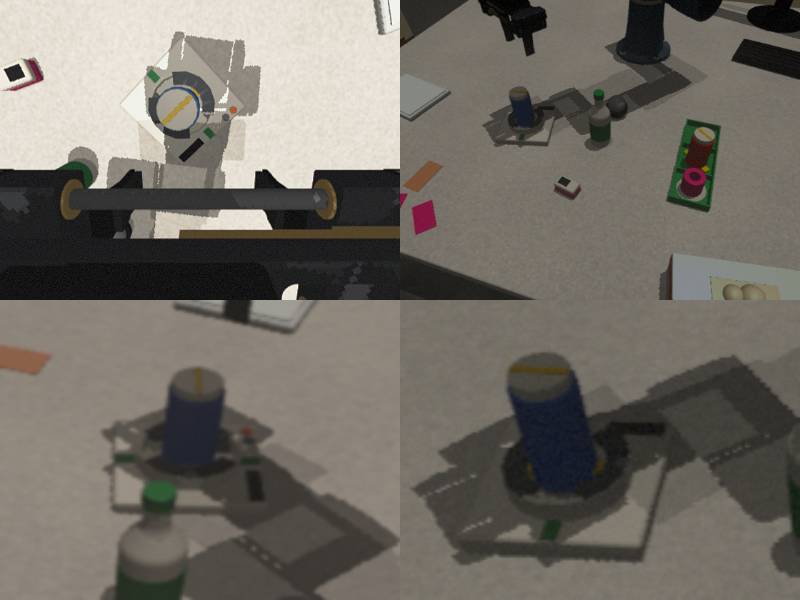

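The pictures show the pot upright and locked, underside at about 25 mm, stripe 90° from the gaps. The tape is flat on the disc and the other things stand undisturbed.

```bash
python3 -c "
from rig import hand_in
print(hand_in())"
```

```text
the job is handed in; nothing more can be done
None
```

The job is handed in at about 22 s of the 67 s allowed, verdict not shown: the tape roll stands flat on the white disc, the blue gel pot was pressed, turned clockwise to its stop and let go (underside at about 25 mm, as when locked), and the four bystanders look undisturbed in the last pictures.

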